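# Drive a dowel home with the ratchet press and let the press off

## Robot

A 6-joint arm with a two-finger parallel gripper is mounted at the origin on the work surface. World frame = base frame: x ahead of the robot, y to its left, z up, the work surface at z = 0. Lengths are in mm, angles in rad, forces in N, time in s.
With the tool pointing down it reaches from about 350 to 875 mm from the base axis. Payload 4.2 kg.
Tool frame: the origin (TCP) lies on the mounting face of the last link; the fingertips stand 173 mm ahead of it and the grasp point (between the pads) lies grip_point_offset ahead of it (grip_point_offset is the distance from the TCP to the grasp point, in mm); z points along the fingers, y is the line along which they close (so a half turn about z gives the same grasp; the last joint's range is limited). The gripper opens to 85 mm and grips with 20 to 120 N. Pads are 22 mm wide; open, the fingers measure 114 mm over their backs; the gripper's body (76 mm by 85 mm) begins 54 mm behind the grasp point. The pads swing forward as they close: fully open they stand 13 mm farther back than shut.
Start: joints at [1.431, 0.385, 0.008, 0, -1.194, -0.259], TCP at [242.662, 575.947, 404.712] pointing down, gripper open.
Joint ranges: [-3.14, 3.14], [-1.21, 2.06], [-1.07, 1.41], [-3.16, 2.05], [-2.99, -0.16], [-3.1, 3.1]. Speed limits (rad/s): [2.79, 2.79, 3.14, 3.14, 3.14, 3.14].

## Interface

Orientations are given as a unit quaternion [x, y, z, w].
In Python, from bench import read_state, get_image, job_done, recognise, place_of, grip_point_offset gives the robot as it stands. The module is installed in compiled form; this text tells all that it offers.
- The arm moves only by the tool carry_out, never from a script. Its arguments are lists of equal length, an entry for each row: "slide": the shift along the tool's x, y, z in m, a list of three; "roll": the turn about the tool's z in degrees; "claw": the finger opening in m, from 0 to 0.0854. A call has 1 to 8 rows; each row is the pose to reach, as a shift and turn from the pose commanded when the call began, along the tool's axes at that moment; what a row does not reach only later rows make up. A row lasts 1/8 s, in which the tool goes at most 62.5 mm and 10.7 degrees, less where a joint would pass 70% of its speed; a pose out of reach is approached as far as the arm can. A call with a gripper value outside its range is refused whole. The fingers move at their own pace and stop on an object; the grip force is fixed at half the most. Time passes only in rows, so rows that repeat a pose let the fingers close. It gives the time, the measured TCP pose, the force, the opening and the grip force at its end, in the units of the state.
- read_state(): the state, without advancing time (a new reading comes with each control period).
- get_image(name): name is "side" or "top"; returns a dict with "img" (420x560x3 uint8, red, green, blue), "z_map" (420x560 float32, mm along the optical axis (not along the pixel's ray), 0 where there is no reading), "mtx" (3x3 intrinsics, pixels), "world_from_camera" (4x4, takes a point from camera to world coordinates). Camera axes: x right, y up, looking along -z (the intrinsics and any distortion apply to the point x, -y, -z); pixel columns grow to the right and rows downward; lengths in mm; the calibration is good to about 2 mm. A picture is of the moment at which its call begins.
- job_done(): hands the job in; it is judged then, once.
Trained networks look in a picture, given as the dict that the camera call returned (one of the last four; its "shot" number tells which), for a name from the list of things; names that differ only in an ending like _2 or _b are one class to them, and where a whole thing is asked for, a point or a joint stands for the part that bears it (a point fixed in the world has none). Each returns a list of dicts, best first, with "conf" (0 to 1); they miss things now and then, are a little off and sometimes report something else, mostly with a low value. They report only what shows in the picture. A call takes as long as a camera call.
- recognise(picture, thing): "at" ([column, row] in pixels, amid what is visible of it).
- place_of(picture, thing): "at" ([column, row] in pixels: a listed point, or the origin of a listed thing).
The state is a dict: "clock": time; "joints": joint angles; "joint_vel": joint speeds; "joint_efforts": joint torques, N m; "position": TCP position; "ee_rot": TCP orientation; "contact_force": force on the tool from outside, world axes, zero at the start; "wrist_torque": the same for the moment, N m; "gripper_width": finger opening in mm; "grasp_force": force on a finger pad.
Only numpy, scipy, OpenCV 4.12 (cv2) and the standard library are available. Lean on these libraries where they do the work, as an engineer would, in place of code of your own. Each camera call takes 0.05 s, during which the arm holds its last target. There are 200 camera calls.

## Task

On the bench stand two small presses; use the one with the bar-shaped knob and the ratchet. Wind its knob clockwise to its stop so that the dowel is pressed flush into the block, and let go so that the pawl holds the press wound; then hold the pawl off by its upright post until the press has sprung fully back, and let the pawl drop in again.

Things in the scene. Friction and masses are not known exactly. Their poses are not given: they have to be found in the camera images.
- knob_grip (a point): Centre of the black bar knob on top of the ratchet press, 208 mm above the bench. Bar: 54 mm long (its x axis), 14 mm thick (y), 32 mm high (z up, the turning axis), its top 14 mm above this point. Under it a thin stem; the toothed wheel (69 mm wide) lies 46 mm below this point. The fixed grey press is 140 x 230 mm, its beam's top 150 mm up. The other press has a round handwheel and no pawl.
- knob (a joint): Turn of the bar knob, rad: 0 at rest, grows clockwise seen from above to a firm stop at 1.22. A return spring (0.1 to 0.2 N m) drives it back; the pawl catches it at about 0.49 and 1.01 (two clicks): let go from the stop, it falls back to about 1.01 and stays. With the pawl held off it springs back to 0 in about 1 s. It drives the ram down on to the dowel.
- pawl_post (a point): Centre of the top of the steel post on the pawl's tail: 10 mm thick, upright, top 195 mm above the bench, free over the upper 34 mm, 115 mm from the knob's axis. Push it along this point's own -x axis to free the pawl: 17 mm of travel at 1 to 2 N is right, its stop is at 26 mm. The pivot is 60 mm away along its -y axis. With the pawl in, its axes are those of the press, z up.
- pawl (a joint): Angle of the spring-loaded pawl lever in rad: 0 when its tip rests between two teeth of the wheel (as at the start), growing as it is freed; from about 0.15 the tip is clear of the teeth, 0.45 is its stop. Let go, it drops back in by itself.
- dowel (a joint): Height in m by which the 12 mm wooden dowel stands proud of its block under the ram: 0.007 to 0.011 at the start, 0 is flush, slightly below is possible. It is stiff and stays where it is pushed.

How it is judged (in metres and radians):
On the way, in this order (a step that is already met when the one before it is completed fails the run):
1. the dowel is pressed in and the pawl alone holds the knob wound, the fingers off it (value of joint knob above 0.9 rad and value of joint dowel below 0.003 m and value of joint pawl below 0.08 rad and contact force between the fingers and knob below 0.1 N), for 0.2 s.
2. the pawl is held off the wheel (value of joint pawl above 0.13 rad), for 0.1 s.
At the end, for the whole second after the job is handed in: The knob is back at rest (within 0.15 rad), the pawl has dropped in again (within 0.08 rad of its rest) and the dowel is within 3 mm of flush (value of joint knob below 0.15 rad and value of joint pawl below 0.08 rad and value of joint dowel between -0.0035 and 0.003 m); the robot touches nothing.
It also fails if it takes over 43 s, if anything falls off the work surface, if the arm or the gripper's body presses on something with over 40 N, if the wrist force passes 120 N, or if a joint passes its speed limit or range.

## Working session

There is one attempt and no reset: what is moved stays moved. The work goes in short steps, Python scripts to look and compute and a tool call to move; the robot and the scene stay as the last step left them, time stands still between calls to the robot, and variables do not carry over. Pictures are saved under pics/ and viewed, at most 10 in all, crops included, and the job is handed in when it is done.

Besides the shell and the picture viewer there is one more tool, called after "Call:" as name(argument=value, ...), one argument or row to a line, values as JSON. carry_out: Moves the arm, as the interface text tells. Its arguments: {"type":"object","properties":{"slide":{"type":"array"},"roll":{"type":"array"},"claw":{"type":"array"}},"required":["slide","roll","claw"]}

```bash
mkdir -p pics; cat > h.py <<'E'
import numpy as np, cv2
from bench import *
from scipy.spatial.transform import Rotation as R
def world(p,uv,z=None,r=2):
    """z None: use depth map; else intersect ray with the plane world z (mm)."""
    K=p["mtx"];T=p["world_from_camera"];u,v=uv
    d=np.array([(u-K[0,2])/K[0,0],-(v-K[1,2])/K[1,1],-1.])
    if z is None:
        a=p["z_map"][int(v)-r:int(v)+r+1,int(u)-r:int(u)+r+1];d=d*np.median(a[a>0])
        return T[:3,:3]@d+T[:3,3]
    w=T[:3,:3]@d;o=T[:3,3];return o+w*(z-o[2])/w[2]
def cloud(p):
    K=p["mtx"];T=p["world_from_camera"];Z=p["z_map"];v,u=np.indices(Z.shape)
    c=np.stack([(u-K[0,2])/K[0,0]*Z,-(v-K[1,2])/K[1,1]*Z,-Z],-1)
    w=c@T[:3,:3].T+T[:3,3];w[Z==0]=np.nan;return w
E
python3 - <<'E'
from h import *
np.set_printoptions(precision=2,suppress=True)
s=read_state();print(s["position"],s["ee_rot"],grip_point_offset,s["clock"]);print(R.from_quat(s["ee_rot"]).as_matrix())
for n in("top","side"):
    p=get_image(n);cv2.imwrite(f"pics/{n}0.png",p["img"][:,:,::-1]);np.save(f"pics/{n}0.npy",cloud(p))
    print(n,p["world_from_camera"][:3,3])
    for t,z in(("knob_grip",208),("pawl_post",195)):
        for f in(place_of,recognise):
            for d in f(p,t)[:3]:print(t,f.__name__,d["at"],round(d["conf"],2),world(p,d["at"],z),world(p,d["at"]))
E
```

```text
[242.59 575.76 403.61] [ 0.98 -0.2  -0.    0.  ] 154.70000000000002 0.0
[[ 0.92 -0.39 -0.  ]
 [-0.39 -0.92 -0.  ]
 [ 0.    0.   -1.  ]]
top [366.08  60.6  957.51]
knob_grip call [203.4, 252.6] 0.96 [463.87 171.79 208.  ] [462.09 169.77 221.62]
knob_grip call [203.4, 253.6] 0.87 [462.13 172.   208.  ] [460.39 169.98 221.59]
pawl_post call [138.3, 261.4] 0.67 [467.66 289.63 195.  ] [467.73 289.79 194.48]
pawl_post call [163.8, 253.4] 0.93 [474.9  243.59 195.  ] [479.74 251.72 161.11]
side [138.67 509.44 806.18]
knob_grip call [249.9, 279.1] 0.84 [460.6  179.97 208.  ] [459.29 181.31 210.43]
knob_grip call [250.8, 294.0] 0.83 [442.21 198.47 208.  ] [457.02 183.3  178.81]
pawl_post call [190.9, 332.8] 0.74 [467.67 290.41 195.  ] [467.55 290.49 195.23]
pawl_post call [205.9, 321.0] 0.93 [465.54 264.53 195.  ] [483.21 251.28 161.95]
```

View pics/top0.png

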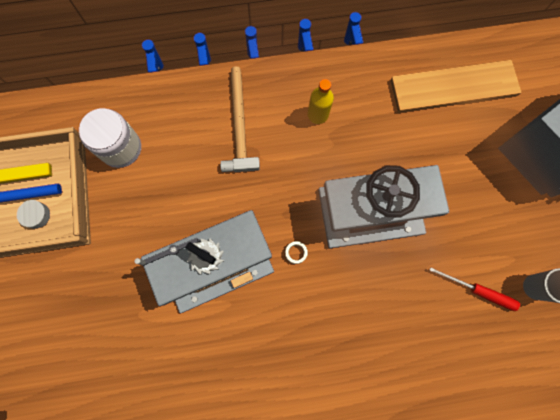

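View pics/side0.png

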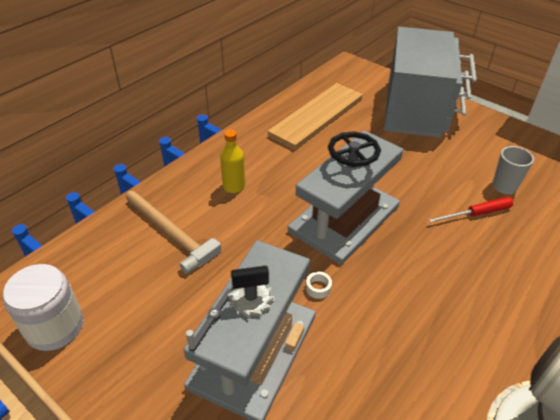

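```bash
python3 - <<'E'
from h import *
np.set_printoptions(precision=3,suppress=True)
for n in("top","side"):
    c=np.load(f"pics/{n}0.npy").reshape(-1,3)
    m=(c[:,2]>214)&(c[:,2]<228)&(np.hypot(c[:,0]-462,c[:,1]-172)<45);q=c[m][:,:2]
    print(n,len(q),cv2.minAreaRect(q.astype(np.float32)),np.median(c[m][:,2]))
    m=(c[:,2]>188)&(c[:,2]<200)&(np.hypot(c[:,0]-467,c[:,1]-290)<15);q=c[m][:,:2]
    print('post',len(q),q.mean(0),cv2.minAreaRect(q.astype(np.float32)))
    m=(c[:,2]>140)&(c[:,2]<156)&(np.hypot(c[:,0]-462,c[:,1]-172)<150);q=c[m][:,:2]
    print('beam',len(q),cv2.minAreaRect(q.astype(np.float32)))
E
```

```text
top 252 ((464.07000732421875, 176.77735900878906), (53.88937759399414, 13.818077087402344), 49.89284896850586) 221.62888211781996
post 30 [469.317 291.272] ((469.6315002441406, 291.2425231933594), (7.1799139976501465, 8.939839363098145), 85.04338836669922)
beam 5211 ((464.1385498046875, 177.1107940673828), (100.4377212524414, 229.9272003173828), 14.874062538146973)
side 407 ((463.93646240234375, 177.6153106689453), (54.04548645019531, 16.266050338745117), 48.083858489990234) 221.68546652538703
post 56 [468.974 293.138] ((470.28173828125, 292.22491455078125), (9.301165580749512, 9.826092720031738), 48.97725296020508)
beam 6398 ((464.00634765625, 177.4027862548828), (100.22366333007812, 231.18637084960938), 14.815055847167969)
```

The ratchet press is the lower-left one: black bar at about (203,253) in top, pawl post at (138,261); the handwheel press is at (393,192). In the side view the bar is at (250,279) and the post at (191,333). Measured: knob at (464,177), bar axis at 50°, press x axis at 14.9°, and post at (469.5,291.5).

```bash
python3 - <<'E'
from h import *
s=read_state();M=R.from_quat(s["ee_rot"]).as_matrix()
print(M.T@(np.array([464,177.2,404.7])-[242.662,575.947,404.712]))
a=np.degrees(np.arctan2(M[1,1],M[0,1]));print(a,"roll to -40:",a+40)
E
```

```text
[3.58820773e+02 2.81491266e+02 2.63510727e-02]
-112.85222910573351 roll to -40: -72.85222910573351
```

Call:
carry_out(
  slide=[
    [0.045,0.035,0],
    [0.09,0.07,0],
    [0.135,0.105,0],
    [0.18,0.14,0],
    [0.225,0.175,0],
    [0.27,0.21,0],
    [0.315,0.245,0],
    [0.359,0.2815,0],
  ],
  roll=[-9,-18,-27,-36,-45,-54,-63,-72],
  claw=[0.085,0.085,0.085,0.085,0.085,0.085,0.085,0.085],
)

```text
clock: 1.5
position: [464.8, 175.4, 405.1]
ee_rot: [0.908, 0.418, 0.001, -0.0]
contact_force: [0.6, 0.1, -0.0]
gripper_width: 85.3
grasp_force: 0.0
```

Call:
carry_out(
  slide=[
    [0,0,0],
    [0,0,0],
  ],
  roll=[0,0],
  claw=[0.05,0.05],
)

```text
clock: 1.75
position: [464.2, 177.0, 404.8]
ee_rot: [0.91, 0.415, 0.0, -0.0]
contact_force: [-0.2, 0.7, -0.2]
gripper_width: 51.6
grasp_force: 0.0
```

```bash
python3 - <<'E'
from h import *
np.set_printoptions(precision=3,suppress=True)
s=read_state();M=R.from_quat(s["ee_rot"]).as_matrix();print(s["clock"],s["position"],np.array(s["joints"]),s["contact_force"],s["gripper_width"])
print(M,"yang",np.degrees(np.arctan2(M[1,1],M[0,1])),M.T@(np.array([464,177.2,363])-s["position"]))
p=get_image("side");cv2.imwrite("pics/side1.png",cv2.resize(p["img"][180:400,130:420,::-1],None,fx=2.5,fy=2.5))
E
```

```text
1.75 [464.209 176.986 404.824] [ 0.692  0.166 -0.298 -0.    -1.107  1.736] [-0.201  0.686 -0.197] 51.60331928114467
[[ 0.655  0.755  0.   ]
 [ 0.755 -0.655  0.   ]
 [ 0.    -0.    -1.   ]] yang -40.934471027479894 [ 0.006 -0.294 41.824]
```

View pics/side1.png

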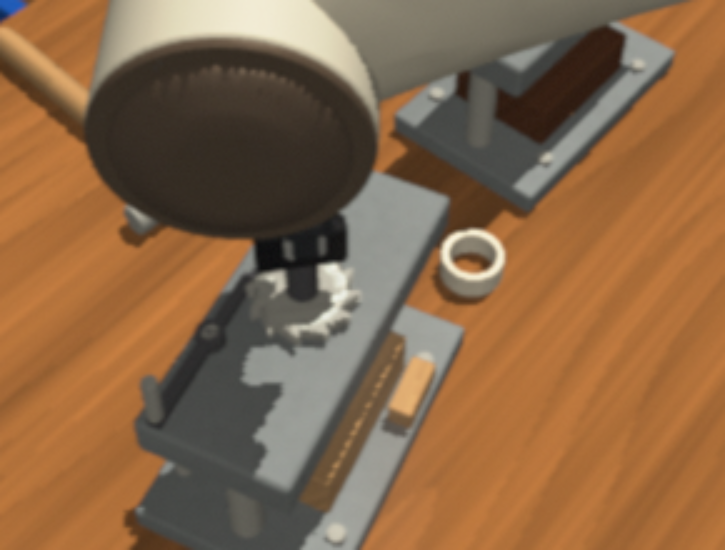

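The crop shows the wrist over the press, with the black bar (about 300,240) directly under it and the wheel and pawl clear. I'll go down and close.

Call:
carry_out(
  slide=[
    [0,0,0.02],
    [0,0,0.041],
    [0,0,0.041],
    [0,0,0.041],
    [0,0,0.041],
    [0,0,0.041],
    [0,0,0.041],
  ],
  roll=[0,0,0,0,0,0,0],
  claw=[0.05,0.05,0.05,0.01,0.01,0.01,0.01],
)

```text
clock: 2.68
position: [464.7, 177.3, 365.5]
ee_rot: [0.909, 0.416, 0.002, 0.0]
contact_force: [0.6, -0.6, 6.4]
gripper_width: 13.3
grasp_force: 75.3
```

Call:
carry_out(
  slide=[
    [0,0,0],
    [0,0,0],
    [0,0,0],
    [0,0,0],
    [0,0,0],
    [0,0,0],
    [0,0,0],
    [0,0,0],
  ],
  roll=[8,17,26,35,44,53,60,60],
  claw=[0.01,0.01,0.01,0.01,0.01,0.01,0.01,0.01],
)

```text
clock: 3.68
position: [465.0, 176.6, 365.5]
ee_rot: [0.996, -0.094, 0.002, 0.0]
contact_force: [3.2, -4.6, 5.3]
gripper_width: 13.2
grasp_force: 75.2
```

```bash
python3 - <<'E'
from h import *
np.set_printoptions(precision=3,suppress=True)
s=read_state();M=R.from_quat(s["ee_rot"]).as_matrix();print(s["clock"],s["position"],np.array(s["joints"]),s["contact_force"],s["wrist_torque"],s["gripper_width"])
print("yang",np.degrees(np.arctan2(M[1,1],M[0,1])))
E
```

```text
3.675 [465.011 176.621 365.467] [ 0.691  0.202 -0.36   0.003 -1.007  0.689] [ 3.222 -4.575  5.334] [-1.315 -0.702  0.153] 13.158655275910375
yang -100.83695653677765
```

Call:
carry_out(
  slide=[
    [0,0,0],
    [0,0,0],
    [0,0,0],
    [0,0,0],
  ],
  roll=[6,11,13,13],
  claw=[0.01,0.01,0.01,0.01],
)

```text
clock: 4.18
position: [464.9, 176.7, 365.5]
ee_rot: [0.979, -0.202, 0.002, 0.001]
contact_force: [3.0, -5.0, 5.2]
gripper_width: 13.3
grasp_force: 97.0
```

```bash
python3 - <<'E'
from h import *
np.set_printoptions(precision=3,suppress=True)
s=read_state();M=R.from_quat(s["ee_rot"]).as_matrix();print(s["clock"],s["position"],np.array(s["joints"]),s["contact_force"],s["wrist_torque"],s["gripper_width"])
print("yang",np.degrees(np.arctan2(M[1,1],M[0,1])))
E
```

```text
4.175 [464.918 176.742 365.547] [ 0.692  0.202 -0.36   0.005 -1.007  0.469] [ 2.984 -5.001  5.233] [-1.476 -0.559  2.042] 13.252108927870205
yang -113.35340881807805
```

Torque has risen to 2 N m, so it is at the stop. I'll release and lift.

Call:
carry_out(
  slide=[
    [0,0,0],
    [0,0,0],
    [0,0,0],
    [0,0,0],
    [0,0,-0.025],
    [0,0,-0.06],
    [0,0,-0.06],
  ],
  roll=[0,0,0,0,0,0,0],
  claw=[0.05,0.05,0.05,0.05,0.05,0.05,0.05],
)

```text
clock: 5.05
position: [464.7, 177.4, 426.5]
ee_rot: [0.978, -0.206, 0.002, -0.002]
contact_force: [0.1, -0.6, -1.0]
gripper_width: 49.8
grasp_force: 0.0
```

```bash
python3 - <<'E'
from h import *
np.set_printoptions(precision=3,suppress=True)
s=read_state();M=R.from_quat(s["ee_rot"]).as_matrix();print(s["clock"],s["position"],s["contact_force"],s["gripper_width"]);print(M)
p=get_image("side");cv2.imwrite("pics/side2.png",cv2.resize(p["img"][180:420,130:420,::-1],None,fx=2.4,fy=2.4))
c=cloud(p).reshape(-1,3)
m=(c[:,2]>214)&(c[:,2]<226)&(np.hypot(c[:,0]-464,c[:,1]-177)<45);print(m.sum(),cv2.minAreaRect(c[m][:,:2].astype(np.float32)))
m=(c[:,2]>188)&(c[:,2]<200)&(np.hypot(c[:,0]-469,c[:,1]-291)<15);print("post",m.sum(),c[m].mean(0))
P=np.array([469.7,291.7]);x=np.array([.966,.257])
for d in(40,18,-8):
    t=np.r_[P+d*x,0];print(d,t,M.T@(t-[464.2,177,0]))
E
```

```text
5.05 [464.667 177.433 426.463] [ 0.118 -0.555 -0.996] 49.848177503284646
[[ 0.915 -0.404  0.005]
 [-0.404 -0.915  0.003]
 [ 0.003 -0.005 -1.   ]]
372 ((464.6334533691406, 177.6102752685547), (14.896012306213379, 55.534912109375), 82.43242645263672)
post 56 [468.948 292.996 193.865]
40 [508.34 301.98   0.  ] [ -10.129 -132.156    0.654]
18 [487.088 296.326   0.   ] [ -27.283 -118.397    0.523]
-8 [461.972 289.644   0.   ] [ -47.557 -102.136    0.369]
```

View pics/side2.png

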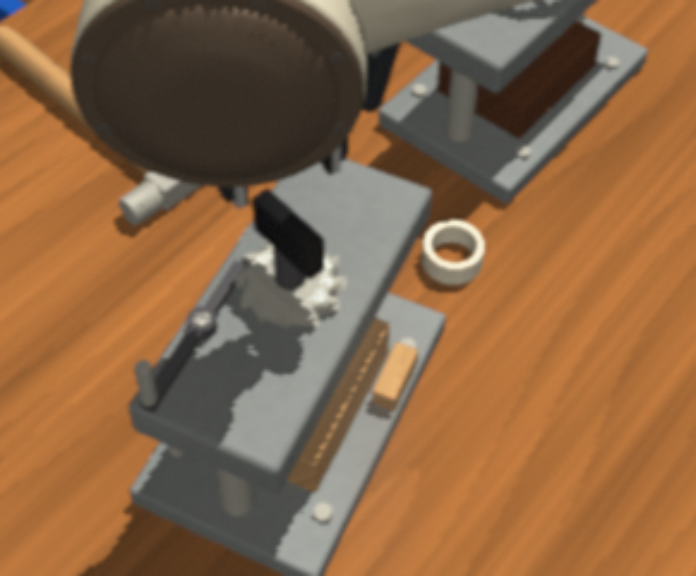

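The bar is now at about -7.6°, turned 57° (1.0 rad), and the pawl lies in the wheel at about (200,315) in the crop, so the press is held wound. Next I'll move to the outer side of the post with closed fingers.

Call:
carry_out(
  slide=[
    [-0.003,-0.04,0],
    [-0.006,-0.08,0],
    [-0.009,-0.12,0],
    [-0.01,-0.132,0],
    [-0.01,-0.132,0],
    [-0.01,-0.132,0],
  ],
  roll=[-10,-20,-30,-38.7,-38.7,-38.7],
  claw=[0.0,0.0,0.0,0.0,0.0,0.0],
)

```text
clock: 5.85
position: [508.2, 301.4, 422.9]
ee_rot: [0.992, 0.128, -0.001, 0.0]
contact_force: [0.4, 0.1, 0.1]
gripper_width: 0.1
grasp_force: 0.0
```

Call:
carry_out(
  slide=[
    [0,0,0.04],
    [0,0,0.08],
    [0,0,0.08],
    [0,0,0.08],
  ],
  roll=[0,0,0,0],
  claw=[0,0,0,0],
)

```text
clock: 6.35
position: [508.9, 301.8, 345.6]
ee_rot: [0.992, 0.129, 0.001, -0.0]
contact_force: [0.1, 0.5, -0.2]
gripper_width: 0.2
grasp_force: 0.0
```

```bash
python3 - <<'E'
from h import *
np.set_printoptions(precision=3,suppress=True)
s=read_state();M=R.from_quat(s["ee_rot"]).as_matrix();print(s["clock"],s["position"],s["contact_force"],s["gripper_width"]);print(M)
print("post in tool",M.T@(np.array([469.7,291.7,195])-s["position"]))
p=get_image("side");cv2.imwrite("pics/side3.png",cv2.resize(p["img"][180:420,80:370,::-1],None,fx=2.4,fy=2.4))
E
```

```text
6.35 [508.882 301.834 345.561] [ 0.129  0.503 -0.24 ] 0.1687986291682694
[[ 0.967  0.256  0.003]
 [ 0.256 -0.967  0.001]
 [ 0.003 -0.001 -1.   ]]
post in tool [-40.887  -0.143 150.448]
```

View pics/side3.png

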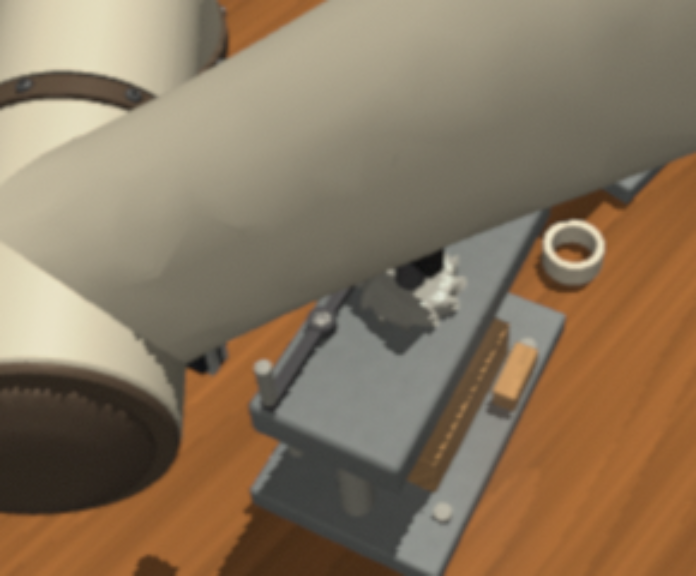

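The fingers (about 208,355) stand beside the post (263,378), clear of it, with the press still wound. I'll push now.

Call:
carry_out(
  slide=[
    [-0.015,0,0],
    [-0.025,0,0],
    [-0.03,0,0],
    [-0.035,0,0],
    [-0.04,0,0],
    [-0.041,0,0],
    [-0.041,0,0],
    [-0.041,0,0],
  ],
  roll=[0,0,0,0,0,0,0,0],
  claw=[0,0,0,0,0,0,0,0],
)

```text
clock: 7.4
position: [469.0, 291.5, 343.7]
ee_rot: [0.992, 0.129, 0.0, -0.0]
contact_force: [1.2, 0.2, 0.7]
gripper_width: 0.3
grasp_force: 0.6
```

```bash
python3 - <<'E'
from h import *
np.set_printoptions(precision=3,suppress=True)
s=read_state();M=R.from_quat(s["ee_rot"]).as_matrix();print(s["clock"],s["position"],s["contact_force"],M.T@s["contact_force"])
p=get_image("top");cv2.imwrite("pics/top4.png",cv2.resize(p["img"][180:330,80:300,::-1],None,fx=3.2,fy=3.2))
E
```

```text
7.4 [468.983 291.493 343.699] [1.176 0.151 0.734] [ 1.176  0.155 -0.734]
```

View pics/top4.png

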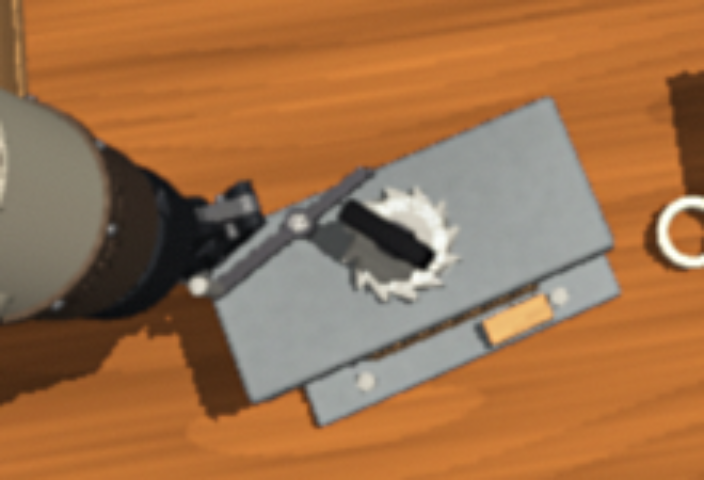

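The pawl is swung off the wheel (tip about 365,175) and the bar is back near its starting slant. I'll hold a little longer, then withdraw.

Call:
carry_out(
  slide=[
    [0,0,0],
    [0,0,0],
    [0,0,0],
    [0,0,0],
    [0,0,0],
    [0,0,0],
    [0,0,0],
    [0,0,0],
  ],
  roll=[0,0,0,0,0,0,0,0],
  claw=[0,0,0,0,0,0,0,0],
)

```text
clock: 8.45
position: [468.8, 291.4, 343.7]
ee_rot: [0.992, 0.129, -0.0, -0.0]
contact_force: [1.3, -0.6, -0.1]
gripper_width: -0.1
grasp_force: 0.6
```

Call:
carry_out(
  slide=[
    [0.01,0,0],
    [0.025,0,0],
    [0.045,0,0],
    [0.06,0,-0.03],
    [0.06,0,-0.09],
    [0.06,0,-0.12],
    [0.06,0,-0.12],
    [0.06,0,-0.12],
  ],
  roll=[0,0,0,0,0,0,0,0],
  claw=[0,0,0,0,0,0,0,0],
)

```text
clock: 9.45
position: [527.0, 306.7, 462.3]
ee_rot: [0.992, 0.129, -0.001, 0.0]
contact_force: [-1.0, 1.2, -0.4]
gripper_width: -0.0
grasp_force: 0.0
```

```bash
python3 - <<'E'
from h import *
np.set_printoptions(precision=3,suppress=True)
s=read_state();print(s["clock"],s["position"],s["contact_force"])
p=get_image("top");c=cloud(p).reshape(-1,3)
m=(c[:,2]>214)&(c[:,2]<226)&(np.hypot(c[:,0]-464,c[:,1]-177)<45);print("knob",m.sum(),cv2.minAreaRect(c[m][:,:2].astype(np.float32)))
p=get_image("side");c=cloud(p).reshape(-1,3)
m=(c[:,2]>188)&(c[:,2]<200)&(np.hypot(c[:,0]-465,c[:,1]-291)<25);print("post",m.sum(),c[m].mean(0))
cv2.imwrite("pics/side5.png",cv2.resize(p["img"][180:420,80:370,::-1],None,fx=2.4,fy=2.4))
E
```

```text
9.45 [527.043 306.707 462.261] [-1.047  1.223 -0.391]
knob 251 ((463.9720153808594, 176.64276123046875), (53.16212463378906, 13.844789505004883), 49.84400939941406)
post 55 [468.792 293.088 194.457]
```

View pics/side5.png

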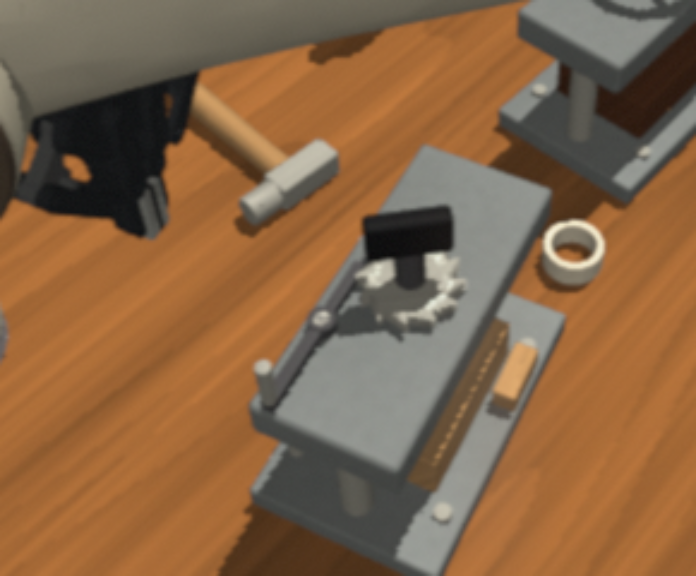

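The knob is back at 49.8° (its starting angle), the post is back at its starting place (263,378) with the pawl in, and the gripper is clear. I'm handing it in.

```bash
python3 -c "
from bench import *
print(job_done())"
```

```text
the job is handed in; nothing more can be done
None
```

I wound the ratchet press to its stop, the pawl held it at about 1.0 rad, and after I held the pawl off the knob sprang back to its starting angle and the pawl dropped in again; the job was handed in at about 9.5 s, with the dowel's height not measured directly and no verdict returned.

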